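Set a shaft collar on the shaft's flat and hold it

ROBOT

A 7-joint arm with a two-finger parallel gripper is mounted at the origin on a cart in front of the work surface, level with it; the furniture and walls round the work are solid. World frame = base frame: x ahead of the robot, y to its left, z up, the work surface at z = 0. Lengths are in m, angles in rad, forces in N, time in s.
With the tool pointing down it reaches from about 0.4 to 0.875 m from the base axis. Payload 19.3 kg.
Tool frame: the origin (TCP) lies midway between the tips of the shut fingers; the grasp point (between the pads) lies 19 mm behind it (tcp_to_grasp is the z of the grasp point in the tool frame, in m); z points along the fingers, y is the line along which they close (so a half turn about z gives the same grasp; the last joint's range is limited). The gripper opens to 85 mm and grips with 20 to 120 N. Pads are 22 mm wide; open, the fingers measure 114 mm over their backs; the gripper's body (76 mm by 85 mm) begins 54 mm behind the grasp point. The pads swing forward as they close: fully open they stand 13 mm farther back than shut.
Start: joints at [-1.27, 0.521, -0.036, 1.599, 0.021, 1.021, -0.113], TCP at [0.226, 0.583, 0.231] pointing down, gripper open.
Joint ranges: [-2.91, 2.91], [-0.3, 2.13], [-1.5, 1.42], [0.17, 2.43], [-1.26, 4.41], [0.16, 1.93], [-2.52, 2.52]. Speed limits (rad/s): [1.89, 1.89, 2.39, 2.39, 3.01, 3.01, 3.01].

INTERFACE

Orientations are given as [roll, pitch, yaw] about the fixed x, y, z axes, in that order (R = Rz(yaw) Ry(pitch) Rx(roll)).
In Python, from workcell import * gives the robot as it stands.
- The arm moves only by the tool send_rows, never from a script. Its argument "increments" is a list of rows, each a list of 3 entries, a list of its own where there are three numbers: the shift along the tool's x, y, z in mm, then the turn, a rotation vector about the tool's x, y, z in degrees, then the gripper's target within -1 to 1 (fully open at 1, half-way at 0, shut at -1). In form: [[[x, y, z], [wx, wy, wz], grip], ...]. A call has 1 to 10 rows; each row is the pose to reach, as a shift and turn from the pose commanded when the call began, along the tool's axes at that moment; what a row does not reach only later rows make up. A row lasts 1/10 s, in which the tool goes at most 50 mm and 8.59 degrees, less where a joint would pass 70% of its speed; a pose out of reach is approached as far as the arm can. A call with a gripper value outside its range is refused whole. The fingers move at their own pace and stop on an object; "newtons" is the grip in N (left out, the last holds). Time passes only in rows, so rows that repeat a pose let the fingers close. It gives the time, the measured TCP pose, the force, the opening and the grip force at its end, in the units of the state.
- observe(): the state, without advancing time (a new reading comes with each control period).
- grab_frame(name): name is "scene" or "side" or "wrist"; returns the picture (420x560x3 uint8, blue, green, red); there is no depth.
- camera_params(name): a dict with "fovy" (degrees; the focal length in pixels is half the picture's height over the tangent of half this angle, whatever the lens; pixels are square), "cx", "cy" (the principal point, pixels), "extrinsics" (4x4, takes a point from world to camera coordinates). Camera axes: x right, y down, z forward; pixel columns grow to the right and rows downward; lengths in m; the calibration is good to about 2 mm. A picture is of the moment at which its call begins: read the wrist's pose just before it. camera_params takes no time and is no camera call; for the wrist camera it gives the pose at the moment of the call.
- job_done(): hands the job in; it is judged then, once.
The state is a dict: "clock": time; "qpos": joint angles; "qd": joint speeds; "joint_efforts": joint torques, N m; "position": TCP position; "tool_rot": TCP orientation; "force": force on the tool from outside, world axes, zero at the start; "moment": the same for the moment, N m; "grip_width": finger opening in m; "finger_force": force on a finger pad.
Only numpy, scipy, OpenCV 4.12 (cv2) and the standard library are available. Lean on these libraries where they do the work, as an engineer would, in place of code of your own. Each camera call takes 0.05 s, during which the arm holds its last target. There are 200 camera calls.

TASK

On the bearing housing, press the raised end of the cover plate down until the plate lies level and flush, then turn the shaft until its set-screw flat faces the small index pin on the housing's rim. Then fit the shaft collar over the shaft with its square-head set screw on the side of the flat and hold it there, level and about 10 mm clear of the cover plate, with the tip of the screw pressed against the flat. Finish while still holding the collar like this (do not let go), and leave the other things on the bench where they are.

Things in the scene. Friction and masses are not known exactly. Their poses are not given: they have to be found in the camera images.
- housing: Grey bearing housing bolted down, long along its y: flange 100 x 180 x 8 mm, body 88 x 144 mm, rim top 40 mm above the bench. Origin: centre of its underside, on the shaft's axis. A steel index pin, 6 mm thick, stands on the rim at x = -41 mm, y = 0 (side nearer the robot), top 50 mm above the bench. Yaw within 0.35 rad of the robot's frame.
- cover (a joint): Tilt (rad) of the metal cover plate, 72 x 128 x 6 mm with a 34 mm hole round the shaft, in the housing's recess. Snug at its -y edge, it turns about that edge: 0 = level, top flush with the rim 40 mm above the bench; positive = +y end proud (12 mm at 0.1). It stays where it is left; about 4 N down at cover_press moves it; solid stop at 0.
- cover_press (a point): Point on the cover plate's upper face near its free (+y) end, in the middle of its width, 50 mm from the shaft's axis: the place to press.
- shaft (a joint): Angle (rad) of the upright steel shaft, counter-clockwise positive from above: 0 = the flat faces the index pin (housing -x). At angle a the flat's outward normal is the housing's -x turned by a about the vertical. It turns stiffly (0.05 N m) and stays where it is left.
- shaft_flat (a point): Point on the middle of the shaft's flat, 61 mm above the bench, 7.5 mm from the shaft's axis; x axis points from the flat square into the shaft, z up. The shaft is 24 mm thick; the flat is one-sided (19.5 mm from flat to back, 18.7 mm wide) and runs from 46 mm above the bench to the top at 92 mm.
- shaft_top (a point): Centre of the shaft's top end, 92 mm above the bench, on the shaft's axis; the top edge is chamfered 1.5 mm.
- collar: Loose steel shaft collar, 46 mm outside, 29 mm bore right through, 22 mm high, 0.16 kg, lying on the bench with its bore upright. Origin: centre of its underside. Grip it by the two spanner flats (24 mm long, 22 mm high) at y = +25 and -25 mm. The set screw lies along x at half height; its square head (10 mm) sticks out on the -x side to 34 mm from the axis.
- screw_tip (a point): Centre of the end of the set screw (5.6 mm thick) inside the collar's bore: 9 mm from the collar's axis on its -x side, 11 mm above its underside; axes as the collar's. The collar fits over the shaft only with the screw on the flat's side. Centred on the shaft, 2.5 mm room round it; moving it 1.5 mm along its +x brings tip and flat together.
- solder_spool: Bystander: spool of solder wire, 54 mm across, 37 mm high, upright; origin under its centre.
- tape_roll_black: Bystander: black roll of tape lying flat, 64 mm across, 19 mm high; origin under its centre.
- glue_bottle: Bystander: white glue bottle with a nozzle, 55 mm across, 137 mm high, upright; origin under its centre.
- jar_0: Bystander: dark screw-lid jar, 64 mm across, 96 mm high, upright; origin under its centre.
Mind the look-alikes: they are no part of the job. Of the things like the collar, leave any that is blue; of the rest the smaller one is meant.

How it is judged:
On the way, in this order (a step that is already met when the one before it is completed fails the run):
1. the cover plate is pressed level (tilt under 0.015 rad) (value of joint cover below 0.015 rad), for 0.2 s.
2. with the collar still off the shaft, the shaft is turned so that its flat faces the index pin within 0.15 rad (value of joint shaft between -0.15 and 0.15 rad and horizontal distance between collar and shaft_top above 0.05 m), for 0.2 s.
At the end, for the whole second after the job is handed in: Cover level (0.015 rad); flat facing the pin within 0.15 rad; collar held in the fingers, still, level (0.1 rad), within 5 mm of the shaft's axis, 3 to 20 mm above the cover, screw square to the flat (0.2 rad), its tip on the flat (1.5 mm; 4 mm sideways) pressing over 0.5 N (value of joint cover below 0.015 rad and value of joint shaft between -0.15 and 0.15 rad and horizontal distance between collar and shaft_top below 0.005 m and angle between collar's own z axis and vertical below 0.1 rad and angle between the x axis of collar and the x axis of shaft_flat, either way round below 0.2 rad and x of screw_tip in the frame of shaft_flat between -0.0015 and 0.002 m and y of screw_tip in the frame of shaft_flat between -0.004 and 0.004 m and z of screw_tip in the frame of shaft_flat between -0.007 and 0.01 m and contact force between collar and housing above 0.5 N and contact force between the fingers and collar above 2 N and linear speed of collar below 0.03 m/s); the arm keeps its last pose, push and grip.
It fails at once if a bystander (spool, tape roll, glue bottle or jar) is moved by more than 30 mm (distance of any of solder_spool, tape_roll_black, glue_bottle, jar_0 from where it was at the start of the episode above 0.03 m).
It also fails if it takes over 58 s, if anything falls off the work surface, if the arm or the gripper's body presses on something with over 40 N, if the wrist force passes 120 N, or if a joint passes its speed limit or range.

## Working session

There is one attempt and no reset: what is moved stays moved. The work goes in short steps, Python scripts to look and compute and a tool call to move; the robot and the scene stay as the last step left them, time stands still between calls to the robot, and variables do not carry over. Pictures are saved under pics/ and viewed, at most 10 in all, crops included, and the job is handed in when it is done.

Besides the shell and the picture viewer there is one more tool, called after "Request:" as name(argument=value, ...) on one line, values as JSON. send_rows: Moves the arm, as the interface text tells. Its arguments: {"type":"object","properties":{"increments":{"type":"array"},"newtons":{"type":"number"}},"required":["increments"]}

```bash
mkdir -p pics; ls; python3 - <<'E'
from workcell import *
import cv2
for n in("scene","side"):
    f=grab_frame(n); cv2.imwrite(f"pics/{n}0.png",cv2.resize(f,(800,600),interpolation=cv2.INTER_CUBIC)); p=camera_params(n); print(n,p)
print(observe())
E
```

```text
pics
scene {'fovy': 48.189711991045264, 'cx': 281.6475743837864, 'cy': 220.48044388458322, 'extrinsics': array([[ 0.88175738, -0.47167839,  0.00484053, -0.43561685],
       [-0.34498513, -0.65184707, -0.67533744,  0.2631997 ],
       [ 0.32169736,  0.59381386, -0.73749299,  1.01233947],
       [ 0.        ,  0.        ,  0.        ,  1.        ]])}
side {'fovy': 51.72434307234572, 'cx': 279.6208176099108, 'cy': 214.00157291382504, 'extrinsics': array([[ 0.9363484 , -0.35056907,  0.01878815, -0.50070253],
       [-0.15028364, -0.44861402, -0.88099959,  0.16112189],
       [ 0.31727984,  0.82209901, -0.47274382,  0.85084581],
       [ 0.        ,  0.        ,  0.        ,  1.        ]])}
{'clock': 0.1, 'qpos': array([-1.27021649,  0.52193803, -0.03636455,  1.59990322,  0.02121762,
        1.02113176, -0.11280389]), 'qd': array([-0.00064291, -0.00091631,  0.00143263, -0.00234057,  0.00046402,
       -0.00250097,  0.00140371]), 'joint_efforts': array([ 3.76084121e-03, -9.28490281e+01,  1.98378973e+00, -3.70535767e+01,
        1.80742680e-02,  5.30915248e-03,  2.31494568e-05]), 'position': array([0.22637485, 0.58225448, 0.2308102 ]), 'tool_rot': array([-3.14060009e+00,  6.60645675e-05,  2.77083852e+00]), 'force': array([-0.3226709 ,  0.5345322 , -0.75837885]), 'moment': array([-0.03391821,  0.07174338, -0.04797575]), 'finger_force': 0.0, 'grip_width': 0.08554411068590043}
```

View pics/scene0.png

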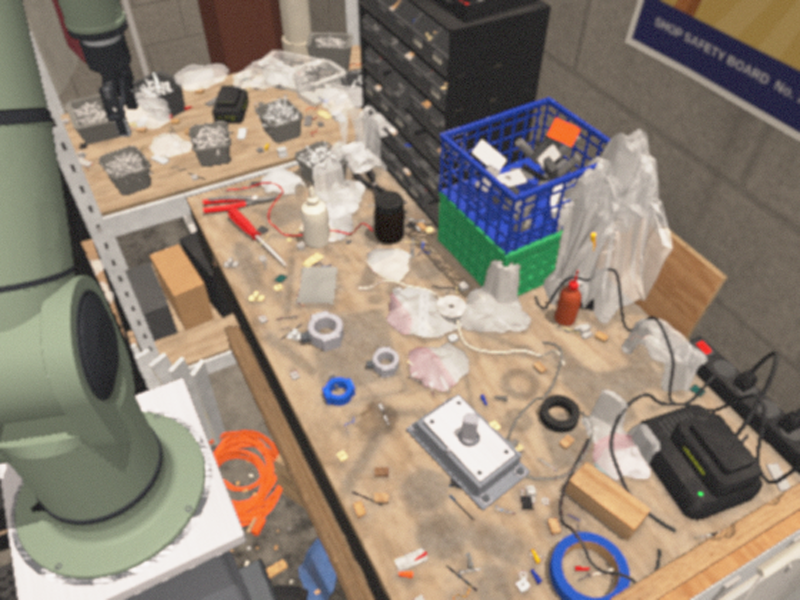

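View pics/side0.png

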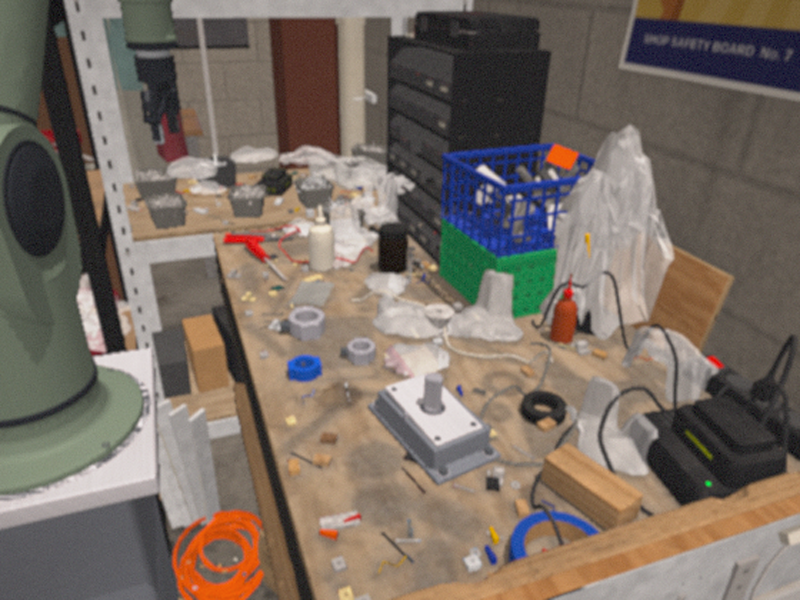

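Candidates (scene pixels at 800x600): the blue collar at (338,390), the large grey one at (325,330) and the small grey one at (385,360). I'm leaving the blue one; of the two greys, the smaller at (385,360) fits. I'll confirm it in an enlarged crop along with the housing.

```bash
cat > h.py <<'E'
from workcell import *
import numpy as np, cv2
from scipy.spatial.transform import Rotation as R
def K(p):
    f=210/np.tan(np.radians(p["fovy"])/2); return f,p["cx"],p["cy"]
def ray(p,uv,z):
    f,cx,cy=K(p); E=p["extrinsics"]; d=E[:3,:3].T@[(uv[0]-cx)/f,(uv[1]-cy)/f,1]; c=-E[:3,:3].T@E[:3,3]
    return c+d*(z-c[2])/d[2]
def proj(p,X):
    f,cx,cy=K(p); E=p["extrinsics"]; q=E[:3,:3]@X+E[:3,3]; return np.array([f*q[0]/q[2]+cx,f*q[1]/q[2]+cy])
E
python3 - <<'E'
from h import *
S=cv2.INTER_CUBIC
a=grab_frame("scene");b=grab_frame("side")
def crop(f,x,y,w,h,W,H): return cv2.resize(f[y:y+h,x:x+w],(W,H),interpolation=S)
# 
top=np.hstack([crop(a,280,270,100,75,400,300),crop(b,250,250,100,75,400,300)])
bot=np.hstack([crop(a,210,210,100,75,400,300),crop(b,195,210,100,75,400,300)])
cv2.imwrite("pics/c1.png",np.vstack([top,bot]))
for n,uvs in(("scene",[(270,252,.011),(325,315,.04),(397,289,.01),(315,155,.07),(272,152,.05),(228,230,.02),(236,272,.01)]),("side",[(251,245,.011),(302,297,.04),(380,285,.01),(275,173,.07),(224,171,.07)])):
    p=camera_params(n)
    for u in uvs: print(n,u,ray(p,u[:2],u[2]).round(3))
E
```

```text
scene (270, 252, 0.011) [0.473 0.022 0.011]
scene (325, 315, 0.04) [ 0.488 -0.21   0.04 ]
scene (397, 289, 0.01) [ 0.685 -0.215  0.01 ]
scene (315, 155, 0.07) [0.725 0.232 0.07 ]
scene (272, 152, 0.05) [0.635 0.323 0.05 ]
scene (228, 230, 0.02) [0.407 0.13  0.02 ]
scene (236, 272, 0.01) [0.373 0.006 0.01 ]
side (251, 245, 0.011) [0.47  0.019 0.011]
side (302, 297, 0.04) [ 0.493 -0.227  0.04 ]
side (380, 285, 0.01) [ 0.675 -0.211  0.01 ]
side (275, 173, 0.07) [0.622 0.275 0.07 ]
side (224, 171, 0.07) [0.487 0.334 0.07 ]
```

View pics/c1.png

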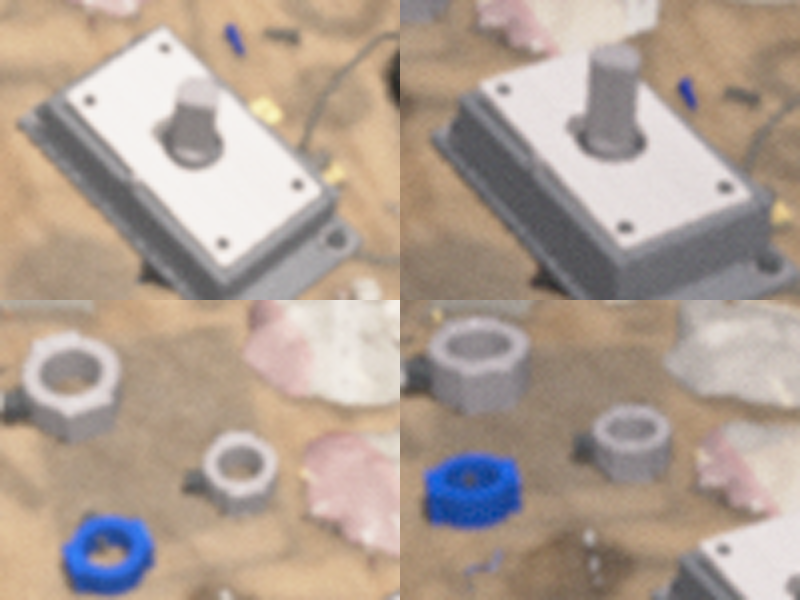

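The crop shows the small grey collar at (240,470) with its dark screw head on the left at (195,483). The cover's raised end is at the upper left, +y, and the index pin is at (130,170). Next I'll compute positions and the first approach.

```bash
cat >> h.py <<'E'
def go(pos,yaw=None,s=None):
    "row shift mm / turn deg from the measured pose to TCP pos with tool straight down, yaw = world direction (deg) of tool y"
    s=s or observe(); T=R.from_euler("xyz",s["tool_rot"])
    if yaw is None: y=T.apply([0,1,0]); yaw=np.degrees(np.arctan2(y[1],y[0]))
    G=R.from_euler("xyz",[np.pi,0,np.radians(yaw)+np.pi/2])
    print("shift",T.inv().apply(np.array(pos)-s["position"]).round(4)*1000,"turn",np.degrees((T.inv()*G).as_rotvec()).round(1),"yaw",round(yaw,1))
def tri(obs):
    A=[];b=[]
    for p,u in obs:
        f,cx,cy=K(p);E=p["extrinsics"];c=-E[:3,:3].T@E[:3,3];d=E[:3,:3].T@[(u[0]-cx)/f,(u[1]-cy)/f,1];d/=np.linalg.norm(d)
        P=np.eye(3)-np.outer(d,d);A.append(P);b.append(P@c)
    return np.linalg.lstsq(np.vstack(A),np.hstack(b),rcond=None)[0]
E
python3 - <<'E'
from h import *
a=camera_params("scene");b=camera_params("side")
A=lambda x,y:(280+x/4,270+y/4)
B=lambda x,y:(250+(x-400)/4,250+y/4)
print("shafttop",ray(a,A(197,88),.092),ray(b,B(615,55),.092))
print("pin",ray(a,A(128,165),.05),ray(b,B(533,150),.05))
print("cover corners tri")
for u,v in[((65,97),(480,90)),((165,28),(590,52)),((330,190),(768,192)),((225,270),(622,248))]:
    print(tri([(a,A(*u)),(b,B(*v))]).round(4))
C=lambda x,y:(210+x/4,210+(y-300)/4);D=lambda x,y:(195+(x-400)/4,210+(y-300)/4)
print("collar",ray(a,C(240,465),.022),ray(b,D(632,430),.022))
print("head",ray(a,C(196,483),.011),ray(b,D(583,445),.011))
w=camera_params("wrist")["extrinsics"]; s=observe();T=R.from_euler("xyz",s["tool_rot"]).as_matrix()
print("cam in tool",T.T@(-w[:3,:3].T@w[:3,3]-s["position"]),"\n",(w[:3,:3]@T).round(3))
print(camera_params("wrist")["fovy"])
go([.48,-.17,.28],80)
E
```

```text
shafttop [ 0.50547215 -0.19120717  0.092     ] [ 0.50685393 -0.19756893  0.092     ]
pin [ 0.46438544 -0.19332622  0.05      ] [ 0.46565275 -0.20119267  0.05      ]
cover corners tri
[ 0.4619 -0.1327  0.0376]
[ 0.5322 -0.1179  0.0367]
[ 0.5599 -0.2525  0.0385]
[ 0.4822 -0.2659  0.0387]
collar [0.46992549 0.01599278 0.022     ] [0.47281834 0.01099185 0.022     ]
head [0.44329344 0.02398318 0.011     ] [0.44622435 0.02134194 0.011     ]
cam in tool [ 0.06704283 -0.00055599 -0.142806  ] 
 [[-0.001  1.     0.   ]
 [-0.964 -0.001 -0.266]
 [-0.266 -0.     0.964]]
63.4887309070533
shift [-509.  -609.4  -48.6] turn [ -0.   -0.  -11.2] yaw 80
```

```bash
python3 - <<'E'
from h import *
go([.47,-.10,.24],100)
E
```

```text
shift [-474.3 -547.7   -8.7] turn [ -0.   -0.  -31.2] yaw 100
```

Request:
send_rows(increments=[[[-50, -50, -5], [0, 0, -5], -1], [[-90, -100, -10], [0, 0, -10], -1], [[-135, -150, -10], [0, 0, -15], -1], [[-180, -200, -10], [0, 0, -20], -1], [[-220, -250, -10], [0, 0, -25], -1], [[-270, -310, -10], [0, 0, -31], -1], [[-310, -360, -10], [0, 0, -31], -1], [[-350, -405, -10], [0, 0, -31], -1], [[-390, -450, -9], [0, 0, -31], -1], [[-430, -500, -9], [0, 0, -31], -1]])

```text
clock: 1.2
position: [0.3948, 0.1101, 0.241]
tool_rot: [3.141, 0.001, -2.971]
force: [0.4, 0.9, -0.0]
grip_width: 0.0001
finger_force: 0.0
```

Request:
send_rows(increments=[[[0, 0, 0], [0, 0, 0], -1], [[0, 0, 0], [0, 0, 0], -1], [[0, 0, 0], [0, 0, 0], -1]])

```text
clock: 1.5
position: [0.3944, 0.1129, 0.2408]
tool_rot: [3.141, 0.0, -2.97]
force: [-0.8, 1.1, 0.0]
grip_width: 0.0002
finger_force: 0.0
```

```bash
python3 - <<'E'
from h import *
go([.47,-.10,.24],100)
E
```

```text
shift [ -38.3 -222.7    0.7] turn [ 0.   0.  -0.2] yaw 100
```

Request:
send_rows(increments=[[[-8, -45, 0], [0, 0, 0], -1], [[-16, -90, 0], [0, 0, 0], -1], [[-25, -140, 0], [0, 0, 0], -1], [[-35, -190, 0], [0, 0, 0], -1], [[-38, -223, 0], [0, 0, 0], -1], [[-38, -223, 0], [0, 0, 0], -1], [[-38, -223, 0], [0, 0, 0], -1], [[-38, -223, 0], [0, 0, 0], -1], [[-38, -223, 0], [0, 0, 0], -1], [[-38, -223, 0], [0, 0, 0], -1]])

```text
clock: 2.5
position: [0.4698, -0.1003, 0.2409]
tool_rot: [3.141, 0.0, -2.97]
force: [-0.3, -0.1, 0.7]
grip_width: 0.0003
finger_force: 0.0
```

```bash
python3 - <<'E'
from h import *
s=observe();p=camera_params("wrist");f=grab_frame("wrist")
np.save("w1.npy",p["extrinsics"]);cv2.imwrite("pics/w1raw.png",f);cv2.imwrite("pics/w1.png",cv2.resize(f,(800,600),interpolation=cv2.INTER_CUBIC))
print(s["position"],s["tool_rot"],p["cx"],p["cy"])
E
```

```text
[ 0.46979961 -0.10029167  0.24086675] [ 3.14144657e+00  1.80956350e-04 -2.96971105e+00] 278.256222314828 206.420169258077
```

View pics/w1.png

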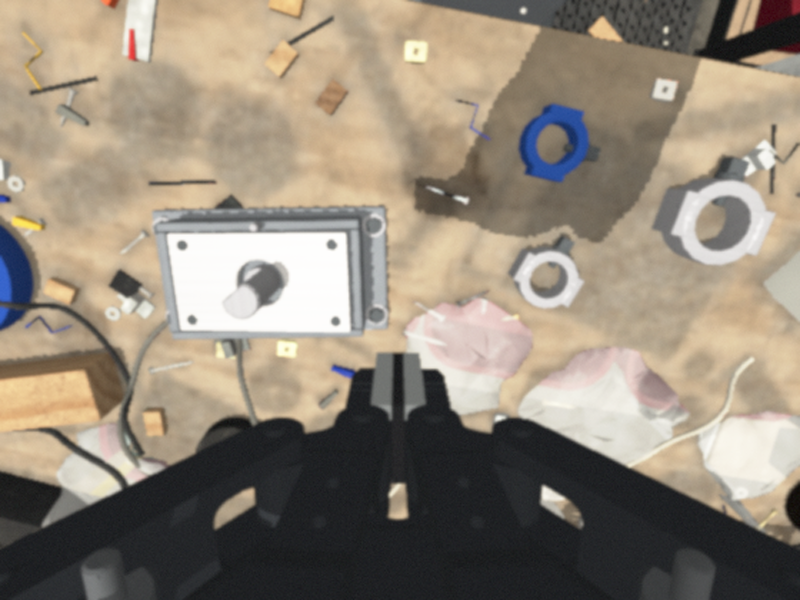

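The view shows the housing on the left with the shaft top at about (242,302) and the pin at (256,226). The small grey collar is at (548,277) with its screw head at (563,245). I'll enlarge the shaft and collar.

```bash
python3 - <<'E'
import cv2,numpy as np
f=cv2.imread("pics/w1raw.png")
c=lambda x,y:cv2.resize(f[y:y+60,x:x+40],(400,600),interpolation=cv2.INTER_CUBIC)
cv2.imwrite("pics/c2.png",np.hstack([cv2.resize(f[155:215,150:206],(400,429),interpolation=cv2.INTER_CUBIC),cv2.resize(f[155:215,355:411],(400,429),interpolation=cv2.INTER_CUBIC)]))
E
```

```text
(no output)
```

View pics/c2.png

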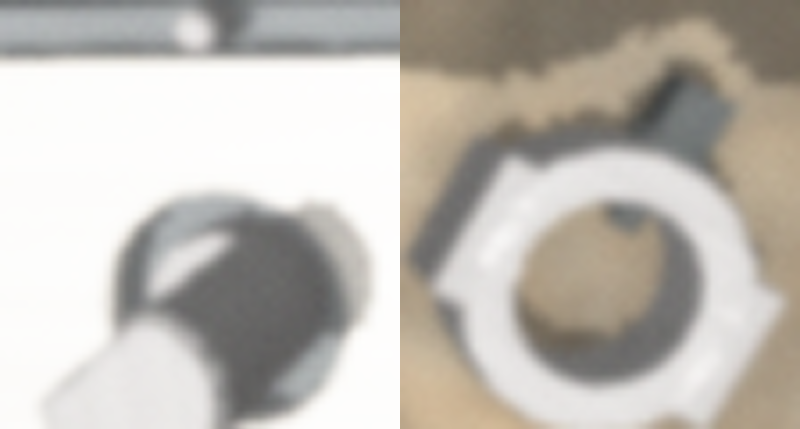

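The flat faces up-left in the left crop: its edge runs (42,405)-(145,320), with the bright ledge at (190,265). That puts the shaft at about +38°. The right crop shows the collar with its bore at (609,290) and the screw pointing up-right towards (705,105), and the size confirms it is the small grey one.

```bash
python3 - <<'E'
from h import *
p=camera_params("wrist");p["extrinsics"]=np.load("w1.npy");k=56/400
A=lambda x,y:(150+x*k,155+y*k);B=lambda x,y:(355+(x-400)*k,155+y*k)
print("hole",ray(p,A(234,307),.042),ray(p,A(234,307),.046),"pin",ray(p,A(195,32),.05))
print("shafttop",ray(p,(169.5,211.5),.092))
print("collar",ray(p,B(609,290),.022),"head",ray(p,B(700,110),.014),"tip",ray(p,B(628,222),.011))
q=lambda x,y,z:ray(p,(x*.7,y*.7),z)
a,b=q(155,212,.008),q(383,207,.008);d=b-a;print("flange yaw",np.degrees(np.arctan2(-d[0],d[1])),np.linalg.norm(d))
a,b=q(175,338,.008),q(388,335,.008);d=b-a;print("flange yaw",np.degrees(np.arctan2(-d[0],d[1])))
for u in[(332,244),(336,321),(182,245),(191,320)]:print(q(*u,.04))
s=observe();print(s["qpos"])
go([.496,-.145,.08],101)
E
```

```text
hole [ 0.50445281 -0.19549209  0.042     ] [ 0.50327082 -0.19451977  0.046     ] pin [ 0.46410526 -0.20258817  0.05      ]
shafttop [ 0.50414608 -0.19383248  0.092     ]
collar [0.47009532 0.01696465 0.022     ] head [0.44155732 0.02643277 0.014     ] tip [0.46095856 0.0210707  0.011     ]
flange yaw 11.042260863542413 0.17505560271952342
flange yaw 10.657073611090587
[ 0.46788183 -0.14880157  0.04      ]
[ 0.52482928 -0.13805005  0.04      ]
[ 0.48685181 -0.25437987  0.04      ]
[ 0.5424617  -0.24474114  0.04      ]
[-0.07826329  0.2838309   0.20388093  1.96676851 -0.07278683  0.89772135
  1.90539871]
shift [-18.2 -48.4 160.9] turn [ 0.   0.  -1.2] yaw 101
```

Request:
send_rows(increments=[[[-3, -8, 15], [0, 0, 8], -1], [[-6, -16, 30], [0, 0, 16], -1], [[-9, -24, 45], [0, 0, 24], -1], [[-12, -32, 60], [0, 0, 32], -1], [[-15, -40, 75], [0, 0, 40], -1], [[-17, -47, 90], [0, 0, 48], -1], [[-17, -47, 105], [0, 0, 56], -1], [[-17, -47, 120], [0, 0, 64], -1], [[-17, -47, 135], [0, 0, 72], -1], [[-17, -47, 150], [0, 0, 80], -1]])

```text
clock: 3.55
position: [0.4946, -0.1443, 0.0902]
tool_rot: [3.142, 0.0, 1.91]
force: [0.6, 0.8, 0.3]
grip_width: 0.0001
finger_force: 0.0
```

Request:
send_rows(increments=[[[0, 0, 5], [0, 0, 0], -1], [[0, 0, 10], [0, 0, 0], -1], [[0, 0, 15], [0, 0, 0], -1], [[0, 0, 20], [0, 0, 0], -1], [[0, 0, 25], [0, 0, 0], -1], [[0, 0, 30], [0, 0, 0], -1], [[0, 0, 30], [0, 0, 0], -1]])

```text
clock: 4.25
position: [0.4942, -0.1447, 0.0603]
tool_rot: [-3.141, -0.0, 1.916]
force: [0.4, 0.1, -0.1]
grip_width: -0.0003
finger_force: 0.0
```

Request:
send_rows(increments=[[[0, 0, 4], [0, 0, 0], -1], [[0, 0, 8], [0, 0, 0], -1], [[0, 0, 12], [0, 0, 0], -1], [[0, 0, 15], [0, 0, 0], -1], [[0, 0, 18], [0, 0, 0], -1], [[0, 0, 19], [0, 0, 0], -1], [[0, 0, 20], [0, 0, 0], -1], [[0, 0, 20.5], [0, 0, 0], -1], [[0, 0, 21], [0, 0, 0], -1]])

```text
clock: 5.15
position: [0.4945, -0.1447, 0.0399]
tool_rot: [3.141, -0.0, 1.916]
force: [-1.9, 3.1, 13.8]
grip_width: 0.0003
finger_force: 6.6
```

Request:
send_rows(increments=[[[0, 0, 1], [0, 0, 0], -1], [[0, 0, 1], [0, 0, 0], -1], [[0, 0, 1], [0, 0, 0], -1], [[0, 0, -20], [0, 0, -5], -1], [[0, 0, -45], [0, 0, -10], 0], [[0, 0, -70], [0, 0, -15], 0.2], [[0, 0, -90], [0, 0, -20], 0.2], [[0, 0, -100], [0, 0, -25], 0.2], [[0, 0, -100], [0, 0, -29], 0.2]])

```text
clock: 6.05
position: [0.4952, -0.1451, 0.1413]
tool_rot: [3.14, 0.002, 2.425]
force: [-1.1, 0.8, -0.6]
grip_width: 0.0514
finger_force: 0.0
```

```bash
python3 - <<'E'
from h import *
go([.5045,-.194,.12],49)
go([.5045,-.194,.058],49)
p=camera_params("wrist");f=grab_frame("wrist")
np.save("w2.npy",p["extrinsics"]);cv2.imwrite("pics/w2.png",cv2.resize(f,(800,600),interpolation=cv2.INTER_CUBIC))
print(observe())
E
```

```text
shift [-39.1 -30.8  21.3] turn [ 0.1  0.1 -0.1] yaw 49
shift [-39.  -30.8  83.3] turn [ 0.1  0.1 -0.1] yaw 49
{'clock': 6.1, 'qpos': array([-0.10078412,  0.50404969,  0.36439062,  1.98528359, -0.27132759,
        0.69692851,  1.28959693]), 'qd': array([-0.01125413,  0.02283949,  0.02065655,  0.00877193, -0.03698512,
       -0.00366185, -0.1107294 ]), 'joint_efforts': array([ -0.76520417, -77.18840361,  10.4558596 , -27.52560318,
        -0.2760831 ,   0.25580412,  -1.73691262]), 'position': array([ 0.494843  , -0.1450376 ,  0.14059982]), 'tool_rot': array([3.14084079e+00, 1.61210594e-03, 2.42897853e+00]), 'force': array([-1.20830819, -0.13292749,  0.35857031]), 'moment': array([ 0.00690104,  0.01614088, -0.00576652]), 'finger_force': 0.0, 'grip_width': 0.051344907398058345}
```

View pics/w2.png

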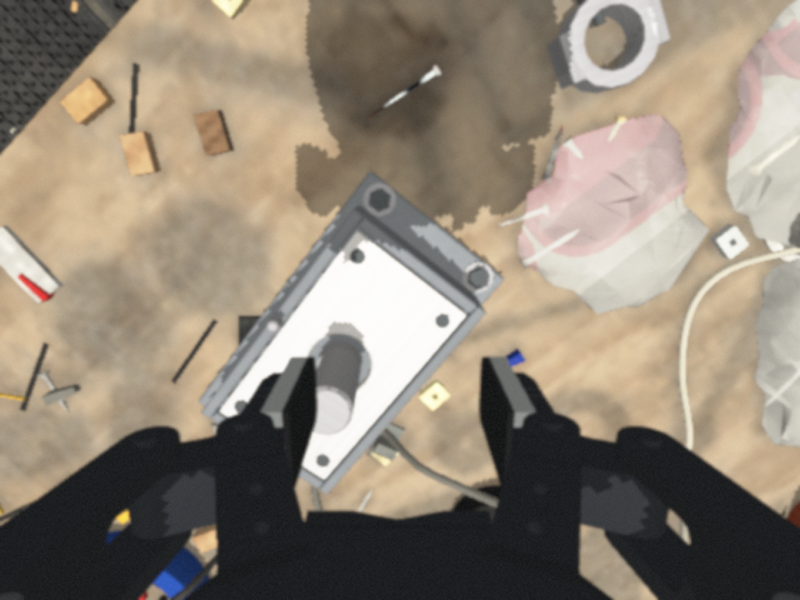

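The cover now looks level, and the flat faces image-left, roughly along the closing line, with the shaft top at (333,410). I'll move over the shaft and straddle it.

Request:
send_rows(increments=[[[-20, -15, 0], [0, 0, 0], 0.2], [[-39, -31, 0], [0, 0, 0], 0.2], [[-39, -31, 10], [0, 0, 0], 0.2], [[-39, -31, 25], [0, 0, 0], 0.2], [[-39, -31, 40], [0, 0, 0], 0.2], [[-39, -31, 55], [0, 0, 0], 0.2], [[-39, -31, 70], [0, 0, 0], 0.2], [[-39, -31, 82], [0, 0, 0], 0.2], [[-39, -31, 82], [0, 0, 0], 0.2]])

```text
clock: 7.0
position: [0.5024, -0.1933, 0.0562]
tool_rot: [-3.14, -0.002, 2.421]
force: [0.5, -0.6, -0.4]
grip_width: 0.0511
finger_force: 0.0
```

Request:
send_rows(increments=[[[0, 0, 0], [0, 0, 0], -0.2], [[0, 0, 0], [0, 0, 0], -0.4], [[0, 0, 0], [0, 0, 0], -0.6], [[0, 0, 0], [0, 0, 0], -1], [[0, 0, 0], [0, 0, 0], -1], [[0, 0, 0], [0, 0, 0], -1], [[0, 0, 0], [0, 0, 0], -1], [[0, 0, 0], [0, 0, 0], -1]], newtons=30)

```text
clock: 7.8
position: [0.5046, -0.1929, 0.0586]
tool_rot: [3.14, 0.001, 2.423]
force: [3.7, 5.9, 3.5]
grip_width: 0.0188
finger_force: 32.4
```

Request:
send_rows(increments=[[[-0.2, 0, 0], [0, 0, 4], -1], [[-0.3, 0, 0], [0, 0, 9], -1], [[-0.5, 0, 0], [0, 0, 14], -1], [[-0.7, -0.1, 0], [0, 0, 19], -1], [[-0.9, -0.2, 0], [0, 0, 24], -1], [[-1.1, -0.3, 0], [0, 0, 29], -1], [[-1.3, -0.4, 0], [0, 0, 34], -1], [[-1.4, -0.5, 0], [0, 0, 38], -1], [[-1.4, -0.5, 0], [0, 0, 38], -1], [[-1.4, -0.5, 0], [0, 0, 38], -1]])

```text
clock: 8.8
position: [0.5058, -0.1937, 0.0586]
tool_rot: [3.139, -0.0, 1.76]
force: [6.1, 7.5, 2.6]
grip_width: 0.0188
finger_force: 32.3
```

Request:
send_rows(increments=[[[0, 0, 0], [0, 0, 0], -0.2], [[0, 0, 0], [0, 0, 0], 0.2], [[0, 0, 0], [0, 0, 0], 0.2], [[0, 0, 0], [0, 0, 0], 0.3], [[0, 0, -20], [0, 0, 0], 0.3], [[0, 0, -50], [0, 0, 0], 0.3], [[0, 0, -85], [0, 0, 0], 0.5], [[0, 0, -120], [0, 0, 0], 1], [[0, 0, -140], [0, 0, 0], 1], [[0, 0, -140], [0, 0, 0], 1]])

```text
clock: 9.8
position: [0.5051, -0.1955, 0.2002]
tool_rot: [3.138, 0.001, 1.758]
force: [0.7, -0.1, -0.3]
grip_width: 0.0854
finger_force: 0.0
```

```bash
python3 - <<'E'
from h import *
s=observe();print(s["position"],s["force"])
go([.47,.017,.198],70.3)
E
```

```text
[ 0.50506051 -0.19551406  0.20022907] [ 0.67767528 -0.12473924 -0.33239078]
shift [215.3   5.2   2. ] turn [  0.2   0.2 -59.6] yaw 70.3
```

Request:
send_rows(increments=[[[30, 0, 0], [0, 0, -8], 1], [[60, 1, 0], [0, 0, -16], 1], [[90, 2, 0], [0, 0, -24], 1], [[120, 3, 0], [0, 0, -32], 1], [[150, 4, 0], [0, 0, -40], 1], [[180, 5, 0], [0, 0, -48], 1], [[205, 5, 10], [0, 0, -56], 1], [[215, 5, 25], [0, 0, -59.6], 1], [[215, 5, 40], [0, 0, -59.6], 1], [[215, 5, 40], [0, 0, -59.6], 1]])

```text
clock: 10.8
position: [0.4677, 0.0172, 0.156]
tool_rot: [-3.14, -0.003, 2.799]
force: [-0.5, -0.2, 0.2]
grip_width: 0.0857
finger_force: 0.0
```

```bash
python3 - <<'E'
from h import *
s=observe();p=camera_params("wrist");f=grab_frame("wrist")
np.save("w3.npy",p["extrinsics"]);cv2.imwrite("pics/w3.png",cv2.resize(f,(800,600),interpolation=cv2.INTER_CUBIC))
print(s["position"],s["tool_rot"])
go([.47,.017,.030],70.3)
E
```

```text
[0.46765516 0.01717515 0.15601753] [-3.13990798e+00 -2.79401451e-03  2.79898769e+00]
shift [ -1.8   0.9 127. ] turn [-0.1 -0.1  0. ] yaw 70.3
```

View pics/w3.png

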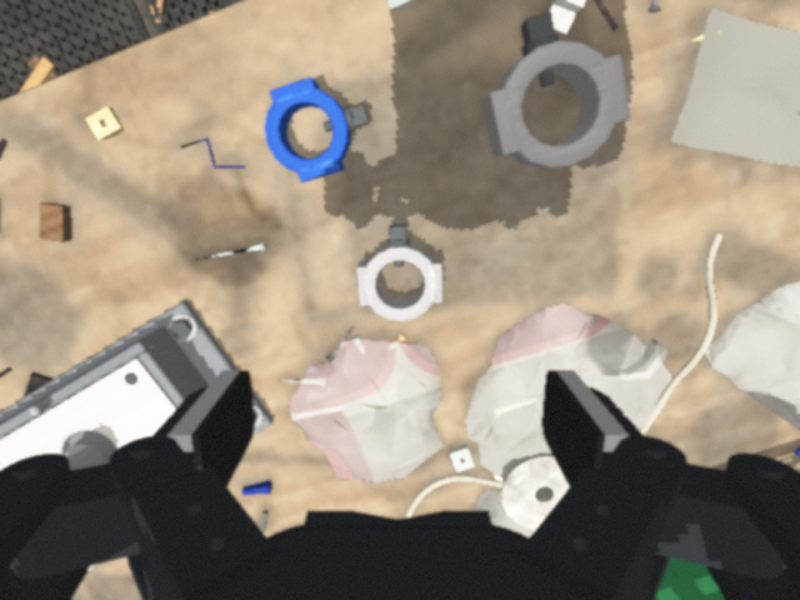

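```bash
python3 - <<'E'
from h import *
p=camera_params("wrist");p["extrinsics"]=np.load("w3.npy")
q=lambda x,y,z:ray(p,(x*.7,y*.7),z)
a=q(400,283,.022);h=q(398.5,230,.011);print(a,h,np.degrees(np.arctan2(*(h-a)[[1,0]])), q(360,286,.022),q(442,283,.022))
go([a[0],a[1],.060],70.3);go([a[0],a[1],-.002],70.3)
E
```

```text
[0.4695094  0.01717493 0.022     ] [0.44124099 0.02633087 0.011     ] 162.05321225212555 [ 0.46329755 -0.00563601  0.022     ] [0.47781621 0.04043893 0.022     ]
shift [-1.3  0.9 97. ] turn [-0.1 -0.1  0. ] yaw 70.3
shift [ -1.4   1.  159. ] turn [-0.1 -0.1  0. ] yaw 70.3
```

Request:
send_rows(increments=[[[-1.4, 1, 25], [0, 0, -1.5], 1], [[-1.4, 1, 55], [0, 0, -1.5], 1], [[-1.4, 1, 85], [0, 0, -1.5], 1], [[-1.4, 1, 110], [0, 0, -1.5], 1], [[-1.4, 1, 130], [0, 0, -1.5], 1], [[-1.4, 1, 145], [0, 0, -1.5], 1], [[-1.4, 1, 153], [0, 0, -1.5], 1], [[-1.4, 1, 158], [0, 0, -1.5], 1], [[-1.4, 1, 158], [0, 0, -1.5], 1], [[-1.4, 1, 158], [0, 0, -1.5], 1]])

```text
clock: 11.85
position: [0.4709, 0.0175, 0.0003]
tool_rot: [3.141, 0.001, 2.825]
force: [-0.3, -0.1, 0.8]
grip_width: 0.0857
finger_force: 0.0
```

Request:
send_rows(increments=[[[0, 0, 0], [0, 0, 0], 0.6], [[0, 0, 0], [0, 0, 0], 0.4], [[0, 0, 0], [0, 0, 0], 0.3], [[0, 0, 0], [0, 0, 0], 0.2], [[0, 0, 0], [0, 0, 0], 0], [[0, 0, 0], [0, 0, 0], -0.5], [[0, 0, 0], [0, 0, 0], -1], [[0, 0, 0], [0, 0, 0], -1]], newtons=50)

```text
clock: 12.65
position: [0.4706, 0.0176, 0.0002]
tool_rot: [3.141, 0.0, 2.825]
force: [-2.3, -0.6, 13.1]
grip_width: 0.0492
finger_force: 50.1
```

Request:
send_rows(increments=[[[0, 0, -10], [0, 0, 0], -1], [[0, 0, -30], [0, 0, 0], -1], [[0, 0, -60], [0, 0, 0], -1], [[0, 0, -90], [0, 0, 0], -1], [[0, 0, -120], [0, 0, 0], -1], [[0, 0, -135], [0, 0, 0], -1], [[0, 0, -135], [0, 0, 0], -1], [[0, 0, -135], [0, 0, 0], -1]])

```text
clock: 13.45
position: [0.4704, 0.0178, 0.1348]
tool_rot: [3.141, 0.0, 2.825]
force: [0.3, 0.2, -1.8]
grip_width: 0.0495
finger_force: 53.4
```

```bash
python3 - <<'E'
from h import *
s=observe();p=camera_params("wrist");f=grab_frame("wrist")
np.save("w4.npy",p["extrinsics"]);cv2.imwrite("pics/w4raw.png",f);cv2.imwrite("pics/w4.png",cv2.resize(f[210:390,160:400],(800,600),interpolation=cv2.INTER_CUBIC))
print(s["position"],s["tool_rot"],s["force"],s["grip_width"],s["finger_force"])
T=R.from_euler("xyz",s["tool_rot"])
# predicted pixels (crop) of collar points if centre has offset dx along tool x, underside at TCP z - dz
for z in(0.0,.004):
  for dx in(0,.002,.004):
    c=lambda a,h:((proj(p,s["position"]+T.apply([dx+a,0,-z-h]))-[160,210])*800/240).round(1)
    print(z,dx,"head top",c(.034,.016),"head bot",c(.034,.006),"bore top front/back",c(.0145,.022),c(-.0145,.022),"outer front top",c(.023,.022))
E
```

```text
[0.47041109 0.01778226 0.13483053] [3.14123026e+00 2.59285946e-04 2.82512661e+00] [ 0.30176539  0.17004139 -1.8483184 ] 0.049483737034809835 53.411264419555664
0.0 0 head top [399.4 -27.8] head bot [399.  -48.2] bore top front/back [399.5 149. ] [399.4 368.9] outer front top [399.6  79.5]
0.0 0.002 head top [399.4 -44.6] head bot [399.  -63.9] bore top front/back [399.5 132.8] [399.4 354.5] outer front top [399.6  62.8]
0.0 0.004 head top [399.4 -61.5] head bot [399.  -79.7] bore top front/back [399.5 116.6] [399.4 340. ] outer front top [399.6  45.9]
0.004 0 head top [399.5 -18.9] head bot [399.2 -40.4] bore top front/back [399.7 163.4] [399.6 388.8] outer front top [399.7  92. ]
0.004 0.002 head top [399.5 -36.1] head bot [399.2 -56.5] bore top front/back [399.7 146.8] [399.6 374.1] outer front top [399.7  74.8]
0.004 0.004 head top [399.5 -53.5] head bot [399.2 -72.7] bore top front/back [399.7 130.1] [399.6 359.2] outer front top [399.7  57.5]
```

View pics/w4.png

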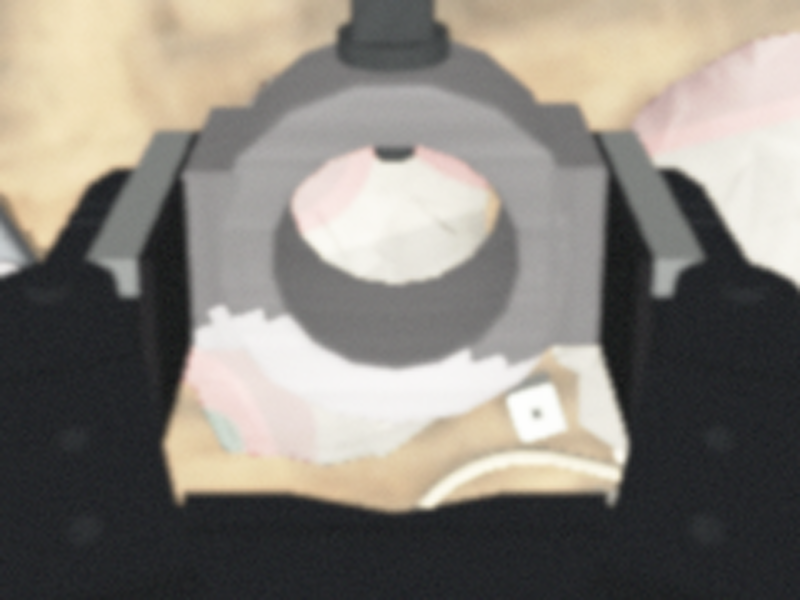

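```bash
python3 - <<'E'
from h import *
go([.503,-.1944,.125],100.9)
E
```

```text
shift [ -97.3 -191.3    9.3] turn [ -0.  -0. -29.] yaw 100.9
```

Request:
send_rows(increments=[[[-14, -27, 0], [0, 0, -5], -1], [[-28, -55, 0], [0, 0, -10], -1], [[-42, -82, 0], [0, 0, -15], -1], [[-56, -110, 0], [0, 0, -20], -1], [[-70, -137, 0], [0, 0, -25], -1], [[-84, -165, 0], [0, 0, -29], -1], [[-92, -182, 5], [0, 0, -29], -1], [[-97.3, -191.3, 9], [0, 0, -29], -1], [[-97.3, -191.3, 9], [0, 0, -29], -1], [[-97.3, -191.3, 9], [0, 0, -29], -1]])

```text
clock: 14.5
position: [0.5031, -0.1934, 0.1252]
tool_rot: [3.141, -0.001, -2.952]
force: [-0.9, 0.6, -1.0]
grip_width: 0.0489
finger_force: 53.3
```

```bash
python3 - <<'E'
from h import *
s=observe();p=camera_params("wrist");f=grab_frame("wrist")
print(s["position"],s["force"],s["qpos"]);go([.503,-.1944,.11],100.9)
b=grab_frame("side");a=grab_frame("scene")
c=cv2.resize(f[180:390,140:420],(800,600),interpolation=cv2.INTER_CUBIC)
cv2.imwrite("pics/w5.png",np.vstack([cv2.resize(f[210:375,170:390],(400,300),interpolation=cv2.INTER_CUBIC)[:, :] if 0 else cv2.resize(c,(400,300)),cv2.resize(a[255:330,280:380],(400,300),interpolation=cv2.INTER_CUBIC)]))
cv2.imwrite("pics/w5.png",np.hstack([cv2.resize(f[200:380,190:365],(500,514),interpolation=cv2.INTER_CUBIC),cv2.resize(a[250:340,290:342],(297,514),interpolation=cv2.INTER_CUBIC)]))
E
```

```text
[ 0.5031247  -0.19339981  0.12520189] [-0.93196528  0.62871508 -1.03271561] [ 0.12872703  0.53920508  0.17549614  1.92669172 -0.14214573  0.68885936
  2.15044113]
shift [ 0.6 -1.2 15.5] turn [ 0. -0.  0.] yaw 100.9
```

View pics/w5.png

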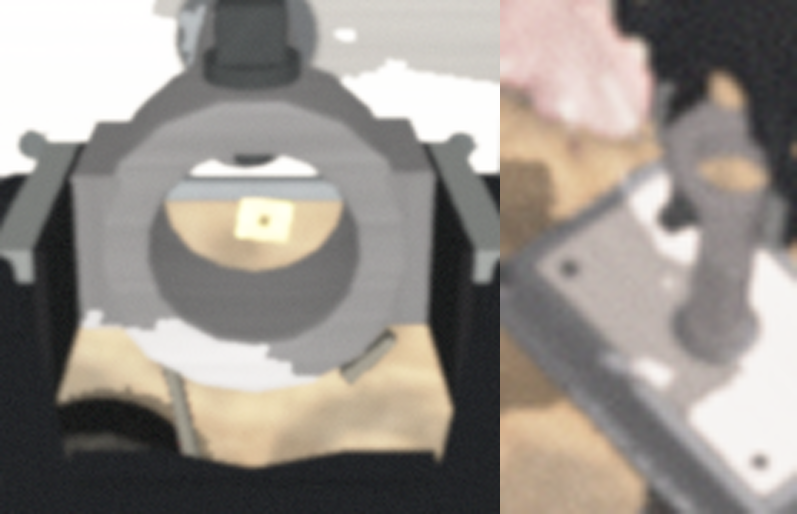

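The collar is above the shaft and lined up sideways: the hole centre is at x≈247 against the screw at x≈250. I'll lower it slowly while watching the force.

Request:
send_rows(increments=[[[0.6, -0.8, 8], [0, 0, 0], -1], [[0.6, -0.8, 16], [0, 0, 0], -1], [[0.6, -0.8, 24], [0, 0, 0], -1], [[0.6, -0.8, 30], [0, 0, 0], -1], [[0.6, -0.8, 33], [0, 0, 0], -1], [[0.6, -0.8, 35], [0, 0, 0], -1], [[0.6, -0.8, 36], [0, 0, 0], -1], [[0.6, -0.8, 36], [0, 0, 0], -1]])

```text
clock: 15.45
position: [0.503, -0.1954, 0.0898]
tool_rot: [-3.142, 0.0, -2.952]
force: [-0.4, -0.1, -1.9]
grip_width: 0.0489
finger_force: 53.3
```

Request:
send_rows(increments=[[[0, 0.8, 1], [0, 0, 0], -1], [[0, 0.8, 2], [0, 0, 0], -1], [[0, 0.8, 3], [0, 0, 0], -1], [[0, 0.8, 4], [0, 0, 0], -1], [[0, 0.8, 5], [0, 0, 0], -1], [[0, 0.8, 6], [0, 0, 0], -1], [[0, 0.8, 7], [0, 0, 0], -1], [[0, 0.8, 8], [0, 0, 0], -1]])

```text
clock: 16.25
position: [0.5028, -0.1946, 0.0817]
tool_rot: [-3.142, -0.0, -2.952]
force: [-0.3, 0.2, -1.7]
grip_width: 0.0489
finger_force: 53.3
```

Request:
send_rows(increments=[[[0, 0, 3], [0, 0, 0], -1], [[0, 0, 6], [0, 0, 0], -1], [[0, 0, 9], [0, 0, 0], -1], [[0, 0, 12], [0, 0, 0], -1], [[0, 0, 16], [0, 0, 0], -1], [[0, 0, 20], [0, 0, 0], -1], [[0, 0, 24], [0, 0, 0], -1], [[0, 0, 28], [0, 0, 0], -1], [[0, 0, 31], [0, 0, 0], -1], [[0, 0, 31], [0, 0, 0], -1]])

```text
clock: 17.25
position: [0.5026, -0.1946, 0.0503]
tool_rot: [3.141, -0.001, -2.952]
force: [0.4, -0.0, -1.9]
grip_width: 0.0488
finger_force: 53.3
```

Inserted without contact. Now I'll move along collar +x (tool -x) until the tip presses.

Request:
send_rows(increments=[[[-0.5, 0, 0], [0, 0, 0], -1], [[-1, 0, 0], [0, 0, 0], -1], [[-1.5, 0, 0], [0, 0, 0], -1], [[-2, 0, 0], [0, 0, 0], -1], [[-2, 0, 0], [0, 0, 0], -1], [[-2, 0, 0], [0, 0, 0], -1]])

```text
clock: 17.85
position: [0.5048, -0.1942, 0.0508]
tool_rot: [-3.142, 0.0, -2.952]
force: [0.6, 0.8, -1.1]
grip_width: 0.0493
finger_force: 53.3
```

Request:
send_rows(increments=[[[-0.3, 0, 0], [0, 0, 0], -1], [[-0.6, 0, 0], [0, 0, 0], -1], [[-0.9, 0, 0], [0, 0, 0], -1], [[-1, 0, 0], [0, 0, 0], -1], [[-1, 0, 0], [0, 0, 0], -1], [[-1, 0, 0], [0, 0, 0], -1]])

```text
clock: 18.45
position: [0.5056, -0.1941, 0.0508]
tool_rot: [3.142, -0.0, -2.952]
force: [-1.8, -0.5, -0.7]
grip_width: 0.0488
finger_force: 53.3
```

Request:
send_rows(increments=[[[-0.3, 0, 0], [0, 0, 0], -1], [[-0.6, 0, 0], [0, 0, 0], -1], [[-0.6, 0, 0], [0, 0, 0], -1], [[-0.6, 0, 0], [0, 0, 0], -1]])

```text
clock: 18.85
position: [0.5056, -0.194, 0.0506]
tool_rot: [3.141, -0.001, -2.952]
force: [-5.9, -0.5, 1.2]
grip_width: 0.0487
finger_force: 53.5
```

```bash
python3 - <<'E'
from h import *
f=grab_frame("wrist");b=grab_frame("side");a=grab_frame("scene");I=cv2.INTER_CUBIC
cv2.imwrite("pics/end.png",np.hstack([cv2.resize(f[150:380,170:380],(400,438),interpolation=I),np.vstack([cv2.resize(a[265:335,285:385],(400,280),interpolation=I),cv2.resize(b[240:310,250:350],(400,280),interpolation=I)])[:438]]))
s=observe();print(s["position"],s["force"],s["moment"],s["clock"])
E
```

```text
[ 0.50569063 -0.19402221  0.05065673] [-5.7427371  -1.18986116  0.98412443] [-0.24256873  1.27715587 -0.032951  ] 19.0
```

View pics/end.png

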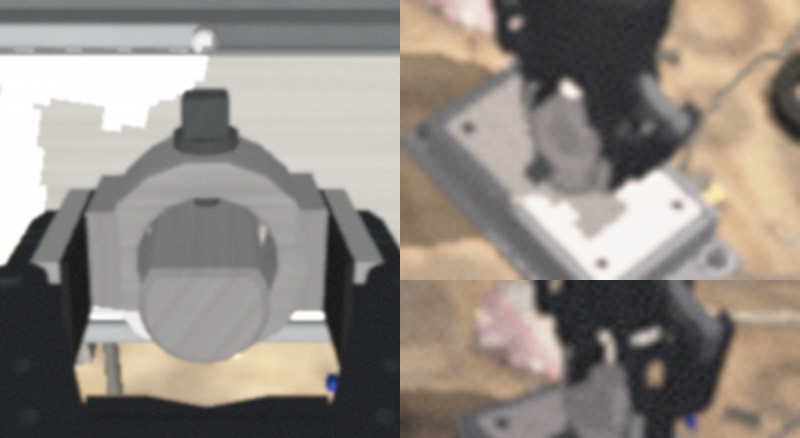

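The collar is on the shaft. The flat's edge is square to the view at (150..262,268), the screw tip at (207,202) meets the flat, and the pin is straight ahead at (204,38). Handing in.

```bash
python3 -c "
from workcell import *
print(job_done())"
```

```text
the job is handed in; nothing more can be done
None
```

The job is handed in at about 19 s, with no verdict returned: the cover was pressed to its stop, the flat turned to face the index pin, and the collar is still held level about 10 mm above the cover with the screw tip pressing on the flat at about 6 N.

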